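Seat and latch the shaker platform on its locating pin

TASK

The platform of the bench shaker was pushed in too far and is riding up on the shaker's locating pin. Nudge the platform back along its guide rails until its hole drops over the pin and it lies flat on the deck, then swing the latch fully round to its stop, over the platform's edge, so that it cannot lift when the shaker runs. Do not disturb the other things on the bench.

Things in the scene. Friction and masses are not known exactly. Their poses are not given: they have to be found in the camera images.
- shaker: Low bench shaker, fixed: white housing 190 x 250 mm (x, y), 62 mm high, panel on its front (-x). Origin: centre of its underside, on the worktop; y to its left, z up. On it a grey deck 152 x 238 mm, upper face at z = 82 mm, with two steel guide rails along y (y -90 to 90 mm), 10 mm wide, 14 mm high, inner faces at x = -51.5 and 51.5 mm; the lane between is open at both ends.
- pin (a point): Foot of the fixed locating pin, on the deck face midway between the rails, at (0, 50, 82) mm in the shaker's frame. The pin is 11 mm across, 9 mm high, its top tapered to 6 mm over the last 3 mm.
- platform: Loose aluminium plate 100 x 150 x 12 mm (x, y, z), about 0.45 kg, between the rails (1.5 mm play a side), black dimpled rubber mat 3 mm high on top; too wide to grip. Origin: centre of its underside; y along the rails to its left end, z up. At the start it is 16 to 38 mm too far along the shaker's +y and slopes, left end raised on the pin. It slides with 2 to 5 N.
- hole (a point): Centre, on the platform's underside, of its through hole, 16 mm across, at (0, 50, 0) mm in the platform's frame; seated, it is at point pin. The platform drops about 9 mm at the pin when the hole comes over it (within about 5 mm); the pin then stops it sliding farther.
- left_end (a point): Middle of the platform's upright left end face, at (0, 75, 6) mm in the platform's frame; push here along the shaker's -y to move the platform back.
- latch (a joint): Angle of the swing latch, rad: 0 = arm along the front rail, pointing to the shaker's -y; grows counter-clockwise seen from above; 1.571 = stop, arm square across the lane (shaker's +x), over the platform's edge; -0.6 = outward limit. Starts at -0.45 to 0.15; stays where it is left (friction 0.03 N m). Its arm passes 3 mm above a seated platform; one riding on the pin blocks it.
- latch_pivot (a point): Latch pivot (upright axis), at (-64, 25, 97) mm in the shaker's frame, the underside of the arm. The arm is a dark steel strip 12 mm wide, 5 mm thick, 48 mm from the pivot to its tip.
- latch_post (a point): Centre of the top of the upright black finger post on the latch arm, 12 mm across, 25 mm high above the arm, 34 mm from the pivot axis; its top is 127 mm above the worktop.
- petri: Bystander: closed petri dish, 60 mm across, 15 mm high, left of the shaker. Origin: centre of its underside.
- timer: Bystander: small bench timer, 66 x 66 x 18 mm, behind the shaker. Origin: centre of its underside.
- buffer: Bystander: clear bottle with a screw cap, 60 mm across, 128 mm high, behind the shaker. Origin: centre of its underside.
- vials: Bystander: white block of small vials, 50 x 120 x 43 mm, left of the shaker. Origin: centre of its underside.
There are look-alikes about, which are no part of the job. There is more than one size of the platform; the one meant has the size given above.

How it is judged:
On the way, in this order (a step that is already met when the one before it is completed fails the run):
1. the platform has dropped over the pin and lies flat on the deck, the latch still open (horizontal distance between hole and pin below 0.005 m and z of hole in the frame of pin below 0.002 m and angle between the z axis of platform and the z axis of shaker, either way round below 0.02 rad and value of joint latch below 1 rad), for 0.2 s.
2. the latch is swung over the platform (value of joint latch above 1.4 rad), for 0.1 s.
At the end, for the whole second after the job is handed in: The platform lies flat on the deck (within 0.02 rad and 2 mm) with its hole over the pin (centres within 5 mm), at rest, and the latch is at its stop over the platform's edge (over 1.4 rad) (horizontal distance between hole and pin below 0.005 m and z of hole in the frame of pin below 0.002 m and angle between the z axis of platform and the z axis of shaker, either way round below 0.02 rad and value of joint latch above 1.4 rad and linear speed of platform below 0.01 m/s); the robot touches nothing.
It fails at once if a bystander (petri dish, timer, bottle or vial block) is moved more than 15 mm (distance of any of petri, timer, buffer, vials from where it was at the start of the episode above 0.015 m).
It also fails if it takes over 48 s, if anything falls off the work surface, if the arm or the gripper's body presses on something with over 40 N, if the wrist force passes 120 N, or if a joint passes its speed limit or range.

ROBOT

A 7-joint arm with a two-finger parallel gripper is mounted at the origin on a cart in front of the work surface, level with it; the furniture and walls round the work are solid. World frame = base frame: x ahead of the robot, y to its left, z up, the work surface at z = 0. Lengths are in m, angles in rad, forces in N, time in s.
With the tool pointing down it reaches from about 0.425 to 0.925 m from the base axis. Payload 6.8 kg.
Tool frame: the origin (TCP) lies on the centre line of the jaws, within the pads' length; the fingertips stand 8 mm ahead of it and the grasp point (between the pads) lies 11 mm behind it (bot.tips_ahead is the distance from the TCP to the fingertips, in m); z points along the fingers, y is the line along which they close (so a half turn about z gives the same grasp; the last joint's range is limited). The gripper opens to 85 mm and grips with 20 to 120 N. Pads are 22 mm wide; open, the fingers measure 114 mm over their backs; the gripper's body (76 mm by 85 mm) begins 54 mm behind the grasp point. The pads swing forward as they close: fully open they stand 13 mm farther back than shut.
Start: joints at [-1.225, 0.477, 0.022, 1.555, -0.011, 1.109, -0.083], TCP at [0.296, 0.607, 0.239] pointing down, gripper open.
Joint ranges: [-2.96, 2.96], [-0.34, 2.1], [-1.41, 1.46], [0.24, 2.44], [-1.37, 4.51], [0.17, 1.92], [-2.96, 2.96]. Speed limits (rad/s): [2.39, 2.39, 3.14, 3.14, 3.14, 3.14, 3.14].

INTERFACE

Orientations are given as a unit quaternion [w, x, y, z].
In Python, from station import bot gives the robot as it stands.
- The arm moves only by the tool send_rows, never from a script. Its argument "deltas" is text: rows parted by semicolons, each of 4 numbers parted by spaces: the shift along the tool's x, y, z in m, then the turn about the tool's z in degrees. In form: x y z spin; .... A call has 1 to 5 rows; each row is the pose to reach, as a shift and turn from the pose commanded when the call began, along the tool's axes at that moment; what a row does not reach only later rows make up. A row lasts 1/10 s, in which the tool goes at most 50 mm and 8.59 degrees, less where a joint would pass 70% of its speed; a pose out of reach is approached as far as the arm can. A call with a gripper value outside its range is refused whole. "claw" is the opening, from 0 (shut) to 1 (fully open), set as the call begins (left out, the last holds). The fingers move at their own pace and stop on an object; "force" is the grip in N (left out, the last holds). Time passes only in rows, so rows that repeat a pose let the fingers close. It gives the time, the measured TCP pose, the force, the opening and the grip force at its end, in the units of the state.
- bot.get_obs(): the state, without advancing time (a new reading comes with each control period).
- bot.read_camera(name): name is "side" or "top"; returns a dict with "img" (384x512x3 uint8, red, green, blue), "depth" (384x512 float32, m along the optical axis (not along the pixel's ray), 0 where there is no reading), "fx", "fy", "cx", "cy" (pixels), "camera_from_world" (4x4, takes a point from world to camera coordinates). Camera axes: x right, y up, looking along -z (the intrinsics and any distortion apply to the point x, -y, -z); pixel columns grow to the right and rows downward; lengths in m; the calibration is good to about 2 mm. A picture is of the moment at which its call begins.
- bot.hand_in(): hands the job in; it is judged then, once.
Trained networks look in a picture, given as the dict that the camera call returned (one of the last four; its "shot" number tells which), for a name from the list of things; names that differ only in an ending like _2 or _b are one class to them, and where a whole thing is asked for, a point or a joint stands for the part that bears it (a point fixed in the world has none). Each returns a list of dicts, best first, with "confidence" (0 to 1); they miss things now and then, are a little off and sometimes report something else, mostly with a low value. They report only what shows in the picture. A call takes as long as a camera call. They do not tell look-alikes from the thing itself.
- bot.masks_of(picture, query): "mask" (384x512 bool, what is visible of it).
- bot.landmark_of(picture, query): "xyz" ([x, y, z] in m, in world coordinates, good to about 4 mm: a listed point, or the origin of a listed thing).
The state is a dict: "t": time; "q": joint angles; "joint_vel": joint speeds; "joint_torque": joint torques, N m; "eef_pos": TCP position; "tool_rot": TCP orientation; "contact_force": force on the tool from outside, world axes, zero at the start; "torque": the same for the moment, N m; "gripper_width": opening from 0.0 (shut) to 1.0 (fully open); "grasp_force": force on a finger pad.
Only numpy, scipy, OpenCV 4.12 (cv2) and the standard library are available. Lean on these libraries where they do the work, as an engineer would, in place of code of your own. Each camera call takes 0.05 s, during which the arm holds its last target. There are 200 camera calls.

## Working session

There is one attempt and no reset: what is moved stays moved. The work goes in short steps, Python scripts to look and compute and a tool call to move; the robot and the scene stay as the last step left them, time stands still between calls to the robot, and variables do not carry over. Pictures are saved under pics/ and viewed, at most 10 in all, crops included, and the job is handed in when it is done.

Besides the shell and the picture viewer there is one more tool, called after "Emit:" in YAML: its name, and indented under it one key for each argument. send_rows: Moves the arm, as the interface text tells. Its arguments: {"type":"object","properties":{"deltas":{"type":"string"},"claw":{"type":"number"},"force":{"type":"number"}},"required":["deltas"]}

```bash
mkdir -p pics
cat > h.py <<'E'
import numpy as np, cv2
from station import bot
def px(p,w):
    c=p["camera_from_world"]@np.r_[w,1]; return p["cx"]+p["fx"]*c[0]/-c[2], p["cy"]-p["fy"]*c[1]/-c[2]
def world(p,u,v,d=None):
    d=p["depth"][int(v),int(u)] if d is None else d
    c=np.array([(u-p["cx"])/p["fx"]*d,-(v-p["cy"])/p["fy"]*d,-d,1]); return (np.linalg.inv(p["camera_from_world"])@c)[:3]
def save(p,n): cv2.imwrite(f"pics/{n}.png",p["img"][:,:,::-1])
E
python3 - <<'E'
from h import *
o=bot.get_obs(); print(o["t"],o["eef_pos"],o["tool_rot"],bot.tips_ahead)
for n in("top","side"):
    p=bot.read_camera(n); save(p,n+"0")
    for q in("shaker","pin","platform","hole","left_end","latch_pivot","latch_post","petri","timer","buffer","vials"):
        for r in bot.landmark_of(p,q)[:3]: print(n,q,round(r["confidence"],2),np.round(r["xyz"],3),np.round(px(p,r["xyz"])))
E
```

```text
0.0 [0.29565591 0.60615057 0.23831971] [-1.37681457e-04  2.24933975e-01  9.74373563e-01 -9.20690974e-04] 0.008
top shaker 0.74 [ 0.488  0.211 -0.001] [288. 219.]
top pin 0.71 [0.5   0.25  0.082] [279. 214.]
top platform 0.81 [0.493 0.222 0.093] [287. 216.]
top platform 0.74 [0.41  0.22  0.126] [289. 242.]
top platform 0.61 [ 0.361 -0.048  0.015] [362. 258.]
top hole 0.88 [0.344 0.71  0.017] [142. 257.]
top hole 0.81 [ 0.331 -0.069  0.006] [367. 266.]
top hole 0.73 [0.505 0.275 0.092] [272. 212.]
top left_end 0.68 [0.316 0.682 0.007] [150. 265.]
top left_end 0.61 [0.509 0.294 0.098] [266. 211.]
top left_end 0.58 [ 0.318 -0.08   0.002] [370. 270.]
top latch_pivot 0.4 [0.434 0.249 0.098] [279. 234.]
top latch_post 0.53 [0.41  0.221 0.128] [289. 242.]
top latch_post 0.33 [0.509 0.298 0.101] [265. 210.]
top petri 0.66 [0.487 0.21  0.004] [288. 219.]
top petri 0.54 [ 0.645  0.486 -0.001] [211. 172.]
top timer 0.7 [0.757 0.007 0.   ] [346. 145.]
top buffer 0.54 [ 0.735  0.198 -0.005] [293. 150.]
top vials 0.8 [0.389 0.511 0.005] [201. 245.]
top vials 0.57 [0.51  0.295 0.1  ] [266. 210.]
top vials 0.32 [0.41  0.221 0.128] [288. 242.]
side shaker 0.84 [ 0.49   0.208 -0.002] [285. 230.]
side pin 0.7 [0.495 0.251 0.083] [274. 214.]
side platform 0.93 [ 0.356 -0.044  0.01 ] [349. 267.]
side platform 0.72 [0.384 0.755 0.018] [141. 231.]
side hole 0.84 [ 0.334 -0.07   0.013] [356. 273.]
side hole 0.63 [0.507 0.273 0.094] [269. 209.]
side hole 0.34 [ 0.389  0.516 -0.002] [202. 241.]
side left_end 0.9 [0.319 0.683 0.011] [154. 248.]
side left_end 0.75 [ 0.322 -0.078  0.004] [358. 277.]
side left_end 0.5 [0.508 0.299 0.101] [262. 207.]
side petri 0.61 [ 0.647  0.485 -0.001] [224. 190.]
side timer 0.66 [0.498 0.253 0.082] [274. 214.]
side timer 0.59 [ 0.756  0.011 -0.003] [340. 184.]
side buffer 0.35 [0.506 0.274 0.095] [269. 209.]
side vials 0.88 [ 0.387  0.516 -0.002] [202. 241.]
```

Run:
```python
import cv2,numpy as np
a=cv2.imread("pics/top0.png")[130:300,180:380]; b=cv2.imread("pics/side0.png")[130:300,180:380]
cv2.imwrite("pics/both0.png",cv2.resize(np.hstack([a,b]),(800,340),interpolation=cv2.INTER_CUBIC))
```

```text
(no output)
```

View pics/both0.png

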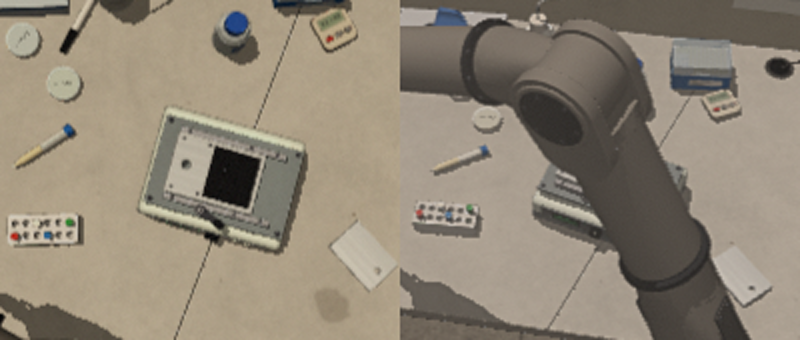

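View pics/top0.png

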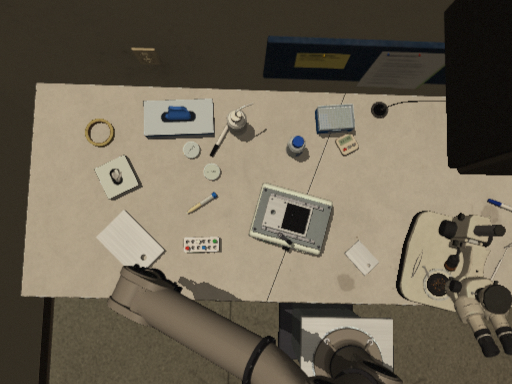

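```bash
cat > yaw.py <<'E'
from h import *
def shaker(p):
    v,u=np.nonzero(p["depth"]>0); d=p["depth"][v,u]
    c=np.stack([(u-p["cx"])/p["fx"]*d,-(v-p["cy"])/p["fy"]*d,-d,np.ones_like(d)])
    w=(np.linalg.inv(p["camera_from_world"])@c)[:3].T
    k=(w[:,2]>.05)&(w[:,2]<.105)&(np.hypot(w[:,0]-.489,w[:,1]-.21)<.165)
    return w[k]
E
python3 - <<'E'
from yaw import *
for i in range(2):
    p=bot.read_camera("top"); w=shaker(p); r=cv2.minAreaRect(w[:,:2].astype(np.float32)*1000); print(len(w),r)
for q in("latch_post","latch_pivot","left_end","hole","pin","shaker"):
    print(q,[np.round(x["xyz"],3).tolist() for x in bot.landmark_of(p,q) if abs(x["xyz"][0]-.48)<.09 and abs(x["xyz"][1]-.23)<.09])
th=np.radians(-13)
for th in np.radians([-11,-13,-15]):
    s=[];R=np.array([[np.cos(th),-np.sin(th)],[np.sin(th),np.cos(th)]])
    k=w[:,:2]@R; print(th,np.percentile(k,[.5,99.5],axis=0).ravel())
# platform profile along y at shaker th=-13, x=0 lane
th=np.radians(-13);R=np.array([[np.cos(th),-np.sin(th)],[np.sin(th),np.cos(th)]])
k=(w[:,:2]-[.489,.2095])@R; m=abs(k[:,0])<.03
for y in np.arange(-.12,.13,.008):
    j=m&(abs(k[:,1]-y)<.004); print(round(y,3),j.sum(),np.round(np.median(w[j,2]),4) if j.any() else "")
E
```

```text
3801 ((481.0396728515625, 208.23577880859375), (250.11996459960938, 202.35623168945312), 75.97020721435547)
3819 ((481.0496826171875, 208.44757080078125), (249.7379150390625, 202.27711486816406), 76.04769897460938)
latch_post [[0.408, 0.22, 0.128]]
latch_pivot [[0.409, 0.22, 0.13], [0.435, 0.249, 0.098]]
left_end []
hole [[0.506, 0.272, 0.089]]
pin [[0.499, 0.252, 0.083]]
shaker [[0.489, 0.208, 0.002]]
-0.19198621771937624 [0.3397164  0.17465946 0.53413553 0.42092388]
-0.22689280275926285 [0.3309721  0.19066817 0.52188937 0.4348958 ]
-0.2617993877991494 [0.31962958 0.2052914  0.51027164 0.44957309]
-0.12 32 0.0814
-0.112 42 0.0823
-0.104 44 0.0827
-0.096 43 0.0829
-0.088 43 0.0828
-0.08 44 0.0829
-0.072 42 0.0816
-0.064 36 0.0821
-0.056 40 0.0955
-0.048 42 0.0977
-0.04 46 0.0983
-0.032 38 0.0988
-0.024 45 0.0984
-0.016 39 0.0995
-0.008 33 0.1011
0.0 40 0.1015
0.008 32 0.1009
0.016 35 0.1017
0.024 36 0.1018
0.032 38 0.1014
0.04 32 0.1016
0.048 29 0.1027
0.056 33 0.1018
0.064 31 0.1013
0.072 21 0.1024
0.08 20 0.103
0.088 29 0.0959
0.096 44 0.0817
0.104 44 0.0818
0.112 43 0.0818
0.12 32 0.0587
0.128 0
```

Emit:
send_rows:
  deltas: "-0.04 -0.018 0 -6; -0.08 -0.036 0 -12; -0.12 -0.055 0 -12; -0.16 -0.073 0 -12; -0.16 -0.073 0 -12"
  claw: 0

```text
t: 2.1
eef_pos: [0.4141, 0.4641, 0.2396]
tool_rot: [0.002, 0.127, 0.992, -0.001]
contact_force: [-0.1, -0.5, 0.3]
gripper_width: 0.143
grasp_force: 0.0
```

Emit:
send_rows:
  deltas: "-0.035 -0.026 0 0; -0.075 -0.055 0 0; -0.11 -0.08 0.01 0; -0.1346 -0.0983 0.03 0; -0.1346 -0.0983 0.06 0"

```text
t: 2.6
eef_pos: [0.5198, 0.3381, 0.1806]
tool_rot: [0.003, 0.126, 0.992, 0.0]
contact_force: [-0.6, -0.3, -0.6]
gripper_width: -0.0
grasp_force: 0.0
```

```bash
cat > st.py <<'E'
from h import *
C=np.array([.488,.209]);th=np.radians(-14);R=np.array([[np.cos(th),-np.sin(th)],[np.sin(th),np.cos(th)]])
def st():
    o=bot.get_obs(); k=(o["eef_pos"][:2]-C)@R; q=o["tool_rot"]; a=np.degrees(np.arctan2(2*q[1]*q[2],1-2*(q[1]**2+q[3]**2)))
    print("t %.2f shaker-frame xy %s z %.4f yaw_y %.1f f %s"%(o["t"],np.round(k,4),o["eef_pos"][2],a,np.round((o["contact_force"][:2])@R,1)),np.round(o["contact_force"][2],1),"w",o["gripper_width"])
    return o
E
python3 -c "
from st import *;st()"
```

```text
t 2.60 shaker-frame xy [-0.0003  0.1329] z 0.1806 yaw_y 14.5 f [-0.5 -0.4] -0.6 w -1.4758771634375679e-05
```

Emit:
send_rows:
  deltas: "0 0 0.04 0; 0 0 0.07 0; 0 0 0.086 0; 0 0 0.086 0; 0 -0.004 0.086 0"

```text
t: 3.1
eef_pos: [0.5141, 0.3402, 0.0943]
tool_rot: [0.001, 0.121, 0.993, 0.001]
contact_force: [-0.5, 1.0, 0.1]
gripper_width: -0.001
grasp_force: 0.0
```

Run:
```python
from st import *
st()
p=bot.read_camera("top"); q=bot.read_camera("side")
a=p["img"][160:280,220:350]; b=q["img"][160:280,220:350]
cv2.imwrite("pics/c1.png",cv2.resize(np.hstack([a,b]),(800,369),interpolation=cv2.INTER_CUBIC)[:,:,::-1])
```

```text
t 3.10 shaker-frame xy [-0.0064  0.1337] z 0.0943 yaw_y 14.0 f [-0.7  0.8] 0.1 w -0.0012415770433159344
```

View pics/c1.png

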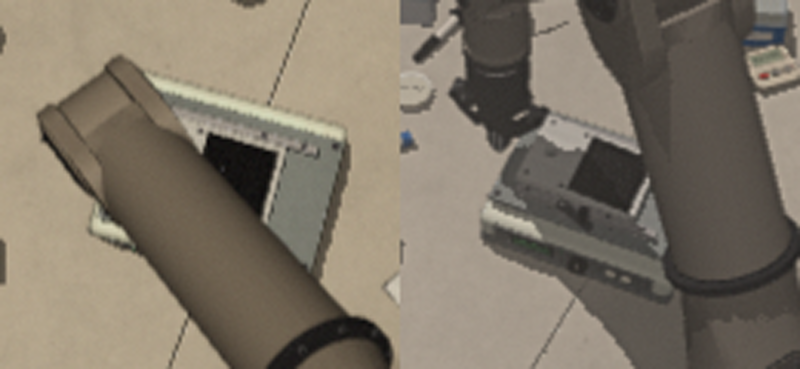

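Emit:
send_rows:
  deltas: "-0.003 -0.008 0 0; -0.003 -0.014 0 0; -0.003 -0.018 0 0; -0.003 -0.021 0 0; -0.003 -0.024 0 0"

```text
t: 3.7
eef_pos: [0.5106, 0.3148, 0.0935]
tool_rot: [0.0, 0.122, 0.993, 0.0]
contact_force: [-0.2, 0.5, -1.0]
gripper_width: 0.003
grasp_force: 0.0
```

```bash
python3 -c "
from st import *;st()"
```

```text
t 3.70 shaker-frame xy [-0.0037  0.1082] z 0.0935 yaw_y 14.0 f [-0.3  0.4] -1.0 w 0.003078671282889476
```

Emit:
send_rows:
  deltas: "0 -0.002 0 0; 0 -0.004 0 0; 0 -0.006 0 0; 0 -0.008 0 0; 0 -0.01 0 0"

```text
t: 4.2
eef_pos: [0.5081, 0.3056, 0.0933]
tool_rot: [-0.0, 0.122, 0.993, 0.0]
contact_force: [-0.1, 2.1, -1.7]
gripper_width: -0.005
grasp_force: 0.8
```

```bash
python3 -c "
from st import *;st()"
```

```text
t 4.20 shaker-frame xy [-0.0039  0.0986] z 0.0933 yaw_y 14.0 f [-0.6  2. ] -1.7 w -0.0053927745601748
```

Contact (2 N). Continue slowly.

Emit:
send_rows:
  deltas: "0 -0.001 0 0; 0 -0.002 0 0; 0 -0.003 0 0; 0 -0.004 0 0; 0 -0.005 0 0"

```text
t: 4.7
eef_pos: [0.507, 0.3005, 0.0933]
tool_rot: [-0.0, 0.122, 0.993, 0.0]
contact_force: [1.2, 1.8, -1.7]
gripper_width: 0.005
grasp_force: 1.0
```

Run:
```python
from st import *
st()
p=bot.read_camera("side")
for q in("hole","pin","left_end"):
    print(q,[(round(x["confidence"],2),np.round((x["xyz"][:2]-C)@R,3).tolist(),round(x["xyz"][2],3)) for x in bot.landmark_of(p,q) if abs(x["xyz"][0]-.48)<.09 and abs(x["xyz"][1]-.23)<.09])
```

```text
t 4.70 shaker-frame xy [-0.0037  0.0934] z 0.0933 yaw_y 14.0 f [0.8 2.1] -1.7 w 0.005324643235612571
hole [(0.86, [0.003, 0.059], 0.091)]
pin [(0.58, [-0.002, 0.047], 0.082)]
left_end [(0.78, [0.0, 0.081], 0.098)]
```

Emit:
send_rows:
  deltas: "0 -0.001 0 0; 0 -0.002 0 0; 0 -0.003 0 0; 0 -0.004 0 0; 0 -0.005 0 0"

```text
t: 5.4
eef_pos: [0.5059, 0.2957, 0.0933]
tool_rot: [0.0, 0.122, 0.993, 0.0]
contact_force: [1.0, 2.0, -1.9]
gripper_width: 0.002
grasp_force: 1.0
```

```bash
cat > look.py <<'E'
from st import *
st()
p=bot.read_camera("side")
for q in("hole","left_end"):
    print(q,[(round(x["confidence"],2),np.round((x["xyz"][:2]-C)@R,3).tolist(),round(x["xyz"][2],3)) for x in bot.landmark_of(p,q) if abs(x["xyz"][0]-.48)<.09 and abs(x["xyz"][1]-.23)<.09])
v,u=np.mgrid[:384,:512]; d=p["depth"]; k=d>0; v,u,d=v[k],u[k],d[k]
w=(np.linalg.inv(p["camera_from_world"])@np.stack([(u-p["cx"])/p["fx"]*d,-(v-p["cy"])/p["fy"]*d,-d,np.ones_like(d)]))[:3].T
s=(w[:,:2]-C)@R; print([(y,int(j.sum()),round(float(np.median(w[j,2])),4)) for y in(-.065,-.05,-.03,0,.03,.04,.06,.07) for j in [(abs(s[:,0])<.04)&(abs(s[:,1]-y)<.006)&(w[:,2]<.13)] if j.any()])
E
python3 look.py
```

```text
t 5.40 shaker-frame xy [-0.0036  0.0885] z 0.0933 yaw_y 14.0 f [0.5 2.2] -1.9 w 0.001906064295324637
hole [(0.81, [0.003, 0.055], 0.084)]
left_end [(0.89, [-0.002, 0.078], 0.088)]
[(-0.065, 66, 0.0931), (-0.05, 70, 0.094), (-0.03, 92, 0.0917), (0, 86, 0.092), (0.03, 89, 0.0899), (0.04, 88, 0.0892), (0.06, 76, 0.0862), (0.07, 68, 0.0876)]
```

Emit:
send_rows:
  deltas: "0 -0.001 0 0; 0 -0.0015 0 0; 0 -0.002 0 0; 0 -0.002 0 0"

```text
t: 5.95
eef_pos: [0.5054, 0.294, 0.0934]
tool_rot: [0.0, 0.122, 0.993, 0.0]
contact_force: [0.7, 2.5, 0.3]
gripper_width: 0.002
grasp_force: 1.2
```

```bash
python3 look.py
```

```text
t 5.95 shaker-frame xy [-0.0037  0.0867] z 0.0934 yaw_y 14.0 f [0.  2.6] 0.3 w 0.0020994115687520765
hole [(0.81, [0.0, 0.056], 0.083)]
left_end [(0.65, [-0.003, 0.076], 0.088)]
[(-0.065, 70, 0.0942), (-0.05, 67, 0.0951), (-0.03, 91, 0.092), (0, 92, 0.0922), (0.03, 91, 0.0888), (0.04, 96, 0.0896), (0.06, 75, 0.0884), (0.07, 69, 0.0902)]
```

Emit:
send_rows:
  deltas: "0 -0.001 0 0; 0 -0.002 0 0; 0 -0.002 0 0; 0 -0.003 0 0; 0 -0.003 0 0"

```text
t: 6.6
eef_pos: [0.5046, 0.2908, 0.0934]
tool_rot: [0.0, 0.122, 0.993, 0.0]
contact_force: [1.1, 3.1, 0.3]
gripper_width: -0.001
grasp_force: 1.4
```

```bash
python3 look.py
```

```text
t 6.60 shaker-frame xy [-0.0036  0.0834] z 0.0934 yaw_y 14.0 f [0.3 3.3] 0.3 w -0.0014577594502066299
hole [(0.78, [0.002, 0.048], 0.085)]
left_end [(0.94, [-0.003, 0.073], 0.088)]
[(-0.065, 68, 0.0935), (-0.05, 70, 0.0939), (-0.03, 87, 0.0921), (0, 94, 0.0926), (0.03, 86, 0.091), (0.04, 76, 0.0891), (0.06, 70, 0.0894), (0.07, 64, -0.3287)]
```

Emit:
send_rows:
  deltas: "0 -0.001 0 0; 0 -0.002 0 0; 0 -0.002 0 0"

```text
t: 7.05
eef_pos: [0.5045, 0.2904, 0.0935]
tool_rot: [0.001, 0.121, 0.993, 0.001]
contact_force: [1.1, 6.5, -1.3]
gripper_width: -0.003
grasp_force: 2.7
```

```bash
python3 -c "
from st import *;st()"
```

```text
t 7.05 shaker-frame xy [-0.0037  0.083 ] z 0.0935 yaw_y 14.0 f [-0.5  6.6] -1.3 w -0.002949841398939167
```

Emit:
send_rows:
  deltas: "0 0.02 0 0; 0 0.03 -0.03 0; 0 0.03 -0.075 0; 0.03 0 -0.085 0; 0.06 -0.03 -0.085 0"

```text
t: 7.55
eef_pos: [0.4392, 0.2736, 0.18]
tool_rot: [0.001, 0.122, 0.992, 0.001]
contact_force: [0.3, -0.4, -0.8]
gripper_width: 0.001
grasp_force: 0.0
```

Emit:
send_rows:
  deltas: "0.02 -0.025 0 0; 0.04 -0.046 0 0; 0.042 -0.046 0 0; 0.042 -0.046 0 0"

```text
t: 7.95
eef_pos: [0.3863, 0.2389, 0.1783]
tool_rot: [-0.0, 0.122, 0.993, -0.0]
contact_force: [0.5, 0.1, -0.5]
gripper_width: -0.001
grasp_force: 0.0
```

Run:
```python
from st import *
st()
p=bot.read_camera("side"); q=bot.read_camera("top")
for n,c in(("side",p),("top",q)):
  for k in("hole","left_end","platform","latch_post","latch_pivot"):
    print(n,k,[(round(x["confidence"],2),np.round((x["xyz"][:2]-C)@R,3).tolist(),round(x["xyz"][2],3)) for x in bot.landmark_of(c,k) if abs(x["xyz"][0]-.48)<.1 and abs(x["xyz"][1]-.23)<.1])
a=q["img"][160:280,220:350]; b=p["img"][160:280,220:350]
cv2.imwrite("pics/c2.png",cv2.resize(np.hstack([a,b]),(800,369),interpolation=cv2.INTER_CUBIC)[:,:,::-1])
```

```text
t 7.95 shaker-frame xy [-0.1059  0.0044] z 0.1783 yaw_y 14.0 f [0.4 0.2] -0.5 w -0.0011826253252577793
side hole [(0.7, [-0.0, 0.047], 0.084)]
side left_end [(0.71, [-0.003, 0.073], 0.092)]
side platform [(0.92, [0.003, -0.002], 0.086)]
side latch_post [(0.57, [-0.079, -0.006], 0.124)]
side latch_pivot [(0.48, [-0.069, 0.021], 0.096)]
top hole [(0.71, [0.0, 0.045], 0.083)]
top left_end [(0.58, [-0.002, 0.067], 0.087)]
top platform [(0.57, [-0.002, -0.004], 0.085)]
top latch_post [(0.36, [-0.077, -0.007], 0.127)]
top latch_pivot [(0.58, [-0.064, 0.026], 0.1)]
```

View pics/c2.png

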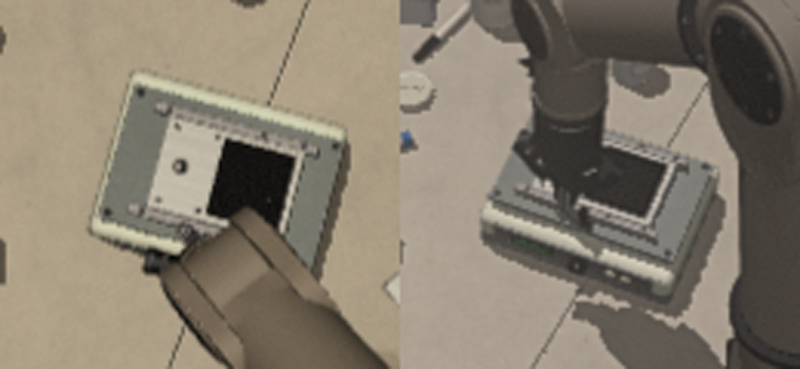

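Emit:
send_rows:
  deltas: "0 0 0.03 0; 0 0 0.06 0; 0 0 0.062 0; 0 -0.002 0.062 0; -0.006 -0.004 0.062 0"

```text
t: 9.05
eef_pos: [0.3919, 0.235, 0.1174]
tool_rot: [0.0, 0.121, 0.993, 0.001]
contact_force: [0.4, -0.5, 0.2]
gripper_width: -0.002
grasp_force: 0.0
```

```bash
python3 -c "
from st import *;st()"
```

```text
t 9.05 shaker-frame xy [-0.0995  0.002 ] z 0.1174 yaw_y 13.9 f [ 0.5 -0.3] 0.2 w -0.0022202562262962854
```

Emit:
send_rows:
  deltas: "-0.006 -0.003 0 0; -0.0125 -0.007 0 0; -0.019 -0.011 0 0; -0.0275 -0.014 0 0; -0.037 -0.015 0 0"

```text
t: 9.55
eef_pos: [0.4243, 0.2105, 0.1164]
tool_rot: [-0.0, 0.122, 0.993, 0.0]
contact_force: [-1.9, 1.3, 1.4]
gripper_width: -0.002
grasp_force: 0.7
```

Run:
```python
from st import *
st()
p=bot.read_camera("side")
for k in("hole","latch_post"):
    print(k,[(round(x["confidence"],2),np.round((x["xyz"][:2]-C)@R,3).tolist(),round(x["xyz"][2],3)) for x in bot.landmark_of(p,k) if abs(x["xyz"][0]-.48)<.1 and abs(x["xyz"][1]-.23)<.1])
```

```text
t 9.55 shaker-frame xy [-0.0622 -0.0139] z 0.1164 yaw_y 14.0 f [-2.1  0.8] 1.4 w -0.0023851919162213584
hole [(0.91, [0.005, 0.049], 0.083)]
latch_post [(0.6, [-0.044, -0.001], 0.128)]
```

Emit:
send_rows:
  deltas: "-0.009 0.0025 0 0; -0.0175 0.006 0 0; -0.025 0.012 0 0; -0.0285 0.0165 0 0; -0.031 0.02 0 0"

```text
t: 10.2
eef_pos: [0.4578, 0.2215, 0.1156]
tool_rot: [-0.002, 0.122, 0.993, -0.002]
contact_force: [-7.3, -6.6, 4.1]
gripper_width: 0.001
grasp_force: 4.6
```

Run:
```python
from st import *
st()
p=bot.read_camera("side")
for k in("hole","latch_post"):
    print(k,[(round(x["confidence"],2),np.round((x["xyz"][:2]-C)@R,3).tolist(),round(x["xyz"][2],3)) for x in bot.landmark_of(p,k) if abs(x["xyz"][0]-.48)<.1 and abs(x["xyz"][1]-.23)<.1])
```

```text
t 10.20 shaker-frame xy [-0.0323  0.0048] z 0.1156 yaw_y 14.0 f [-5.5 -8.1] 4.1 w 0.0010696018638771973
hole [(0.86, [-0.001, 0.05], 0.085)]
latch_post [(0.38, [-0.032, 0.025], 0.125), (0.2, [0.0, 0.0], -0.002)]
```

Emit:
send_rows:
  deltas: "0 0.001 0 0; 0.001 0.002 0 0; 0.001 0.002 0 0; 0 -0.015 0 0; 0 -0.025 0 0"

```text
t: 10.85
eef_pos: [0.4533, 0.197, 0.1163]
tool_rot: [0.0, 0.123, 0.992, -0.0]
contact_force: [0.1, -0.4, -0.7]
gripper_width: -0.002
grasp_force: 0.0
```

Emit:
send_rows:
  deltas: "0 0 -0.03 0; 0 0 -0.08 0; 0.02 -0.04 -0.12 0; 0.02 -0.08 -0.12 0; 0.02 -0.12 -0.12 0"

```text
t: 11.35
eef_pos: [0.4045, 0.0855, 0.2382]
tool_rot: [0.002, 0.122, 0.993, 0.001]
contact_force: [0.9, -0.9, 0.7]
gripper_width: 0.003
grasp_force: 0.0
```

Run:
```python
from st import *
st()
p=bot.read_camera("side"); q=bot.read_camera("top")
for n,c in(("side",p),("top",q)):
  for k in("hole","latch_post","latch_pivot"):
    print(n,k,[(round(x["confidence"],2),np.round((x["xyz"][:2]-C)@R,3).tolist(),round(x["xyz"][2],3)) for x in bot.landmark_of(c,k) if abs(x["xyz"][0]-.48)<.1 and abs(x["xyz"][1]-.23)<.1])
a=q["img"][160:280,220:350]; b=p["img"][160:280,220:350]
cv2.imwrite("pics/c3.png",cv2.resize(np.hstack([a,b]),(800,369),interpolation=cv2.INTER_CUBIC)[:,:,::-1])
```

```text
t 11.35 shaker-frame xy [-0.0512 -0.14  ] z 0.2382 yaw_y 14.0 f [ 1.1 -0.6] 0.7 w 0.003379960385681592
side hole [(0.7, [0.002, 0.05], 0.082)]
side latch_post [(0.59, [-0.033, 0.025], 0.124)]
side latch_pivot [(0.55, [-0.067, 0.024], 0.094)]
top hole [(0.89, [-0.002, 0.046], 0.085), (0.6, [-0.063, 0.025], 0.094)]
top latch_post [(0.6, [-0.033, 0.022], 0.13)]
top latch_pivot [(0.62, [-0.001, 0.068], 0.087), (0.6, [-0.002, 0.045], 0.081), (0.53, [-0.062, 0.028], 0.099), (0.47, [-0.0, -0.005], 0.086)]
```

View pics/c3.png

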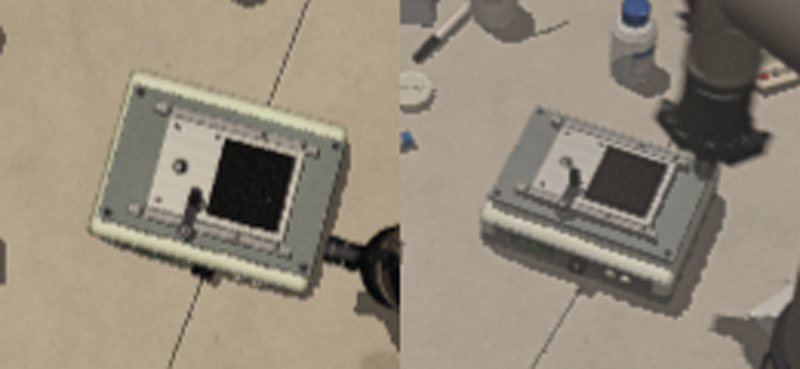

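The pictures show the latch square across the lane, the pin in the platform's hole and the gripper clear of everything.

```bash
python3 -c "
from h import *;print(bot.hand_in())"
```

```text
the job is handed in; nothing more can be done
None
```

I handed the job in at about 11.4 s of the 48 s allowed. In the last pictures the platform lay flat with its hole over the pin, the latch was at its stop across the lane, and the gripper was clear of everything; the hand-in call returned no verdict.

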